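# Hook the transformer carrier out from under the instrument shelf

## Robot

A 6-joint arm with a two-finger parallel gripper is mounted at the origin on the work surface. World frame = base frame: x ahead of the robot, y to its left, z up, the work surface at z = 0. Lengths are in m, angles in rad, forces in N, time in s.
With the tool pointing down it reaches from about 0.15 to 0.775 m from the base axis. Payload 6.1 kg.
Tool frame: the origin (TCP) lies midway between the tips of the shut fingers; the grasp point (between the pads) lies 19 mm behind it (grip_depth is the distance from the TCP to the grasp point, in m); x points along the fingers, z is the direction in which the jaws open and shut, and the axes are right-handed (so a half turn about x gives the same grasp; the last joint's range is limited). The gripper opens to 85 mm and grips with 20 to 120 N. Pads are 22 mm wide; open, the fingers measure 114 mm over their backs; the gripper's body (76 mm by 85 mm) begins 54 mm behind the grasp point. The pads swing forward as they close: fully open they stand 13 mm farther back than shut.
Start: joints at [-1.108, 0.126, -0.04, 1.405, 0, 1.571], TCP at [0.234, -0.47, 0.231] pointing down, gripper open.
Joint ranges: [-2.72, 2.72], [-0.95, 1.95], [-1.27, 1.35], [-1.78, 2.02], [-1.46, 1.47], [-3.14, 3.14]. Speed limits (rad/s): [2.39, 2.39, 3.01, 3.14, 3.14, 3.14].

## Interface

Orientations are given as a rotation vector (axis times angle).
In Python, from rig import * gives the robot as it stands. The module is installed in compiled form; this text tells all that it offers.
- The arm moves only by the tool send_rows, never from a script. Its argument "rows" is one flat list of numbers, 5 for each row, row after row: the shift along the tool's x, y, z in mm, then the turn about the tool's x in rad, then the finger opening in mm, from 0 to 85.4. A call has 1 to 8 rows; each row is the pose to reach, as a shift and turn from the pose commanded when the call began, along the tool's axes at that moment; what a row does not reach only later rows make up. A row lasts 1/8 s, in which the tool goes at most 62.5 mm and 10.7 degrees, less where a joint would pass 70% of its speed; a pose out of reach is approached as far as the arm can. A call with a gripper value outside its range is refused whole. The fingers move at their own pace and stop on an object; "squeeze" is the grip in N (left out, the last holds). Time passes only in rows, so rows that repeat a pose let the fingers close. It gives the time, the measured TCP pose, the force and the opening at its end, in the units of the state.
- sense(): the state, without advancing time (a new reading comes with each control period).
- camera(name): name is "scene" or "side" or "wrist"; returns (picture, depth): 480x640x3 uint8, blue, green, red; 480x640 float32, m along the optical axis (not along the pixel's ray), 0 where there is no reading.
- camera_info(name): a dict with "camera_matrix" (3x3 intrinsics, pixels), "pose" (4x4, takes a point from camera to world coordinates). Camera axes: x right, y up, looking along -z (the intrinsics and any distortion apply to the point x, -y, -z); pixel columns grow to the right and rows downward; lengths in m; the calibration is good to about 2 mm. A picture is of the moment at which its call begins: read the wrist's pose just before it. camera_info takes no time and is no camera call; for the wrist camera it gives the pose at the moment of the call.
- job_done(): hands the job in, once; it reports no verdict.
The state is a dict: "clock": time; "q": joint angles; "joint_velocities": joint speeds; "tau": joint torques, N m; "tcp_pos": TCP position; "tool_rot": TCP orientation; "ft_force": force on the tool from outside, world axes, zero at the start; "ft_torque": the same for the moment, N m; "grip_width": finger opening in m.
Only numpy, scipy, OpenCV 4.12 (cv2) and the standard library are available. Lean on these libraries where they do the work, as an engineer would, in place of code of your own. Each camera call takes 0.05 s, during which the arm holds its last target.

## Task

On this repair bench two module carriers have been pushed back so far that their pull eyes are hidden under the low instrument shelf. Pick up the hooked rod, reach it in under the shelf, drop its hook into the eye of the carrier with the transformer and draw that carrier towards you until the whole eye is out in front of the shelf edge; keep the gripper itself off the carriers and leave the one with the finned heat sink where it is. Then unhook the rod and lay it back down on the bench as it lay before, wooden grip flat on the bench, clear of the eye.

Things in the scene. Friction and masses are not known exactly. Their poses are not given: they have to be found in the camera images.
- hook_rod: Loose hooked rod: wooden grip block 80 (x) x 26 (y) x 48 (z) mm; from its front a 7 mm steel rod runs level along +x, 30 mm above the block's underside, then bends straight down. Origin: bottom end of this hook, level with the block's underside (on the bench at rest); block centre at x = -140. z up. Pinch the block across its 26 mm. 0.2 kg. A like rod with a straight end is not it.
- transformer_carrier: Carrier with a transformer (dark core, tan winding) on a green board. Origin: centre of its pull eye, 30 mm above bench: level loop of 6 mm steel, opening 44 (y) x 38 (x -17 to +21), open above and below. Chassis 150 x 100, 14 to 40 mm high, from x = +24 back. Slides on guides along the shelf's x; pull to -x, 2.5 N, stays put. Eye starts 38-50 behind shelf edge; stop 35 in front of it.
- heatsink_carrier: The other carrier, left or right of the first and alike in chassis, eye and origin, but with a finned aluminium heat sink on its board. Its eye too is hidden under the shelf. To be left alone.
- shelf: Fixed instrument shelf: board 110 deep (x) x 560 wide (y) mm on two end panels, underside 100 mm and top 118 mm above the bench, a meter and a parts tin on it. Origin: on the bench below the middle of its front edge; +x points back under the shelf, y along the edge. The carriers' rear parts, with transformer or heat sink, show behind the board.
Things that resemble listed ones, but are neither listed nor needed, are in the scene too. What is shaped like the hook_rod but green or orange is not meant.

How it is judged:
On the way, in this order (a step that is already met when the one before it is completed fails the run):
1. the hook's end is down in the transformer carrier's eye, under the shelf (x of hook_rod in the frame of transformer_carrier between -0.022 and 0.026 m and y of hook_rod in the frame of transformer_carrier between -0.026 and 0.026 m and z of hook_rod in the frame of transformer_carrier below -0.003 m and x of transformer_carrier in the frame of shelf above 0.005 m), for 0.1 s.
2. the transformer carrier is drawn forward until its eye is in front of the shelf edge (x of transformer_carrier in the frame of shelf below -0.008 m), for 0.1 s.
At the end, for the whole second after the job is handed in: Transformer carrier at rest, its eye centre at least 8 mm in front of the shelf edge; heat sink carrier within 10 mm of its start; hooked rod at rest on the bench, block upright within 10 degrees, hook end within 10 mm of bench height and 30 mm or more (level) from that eye centre (x of transformer_carrier in the frame of shelf below -0.008 m and distance of heatsink_carrier from where it was at the start of the episode below 0.01 m and height (world z) of hook_rod between -0.01 and 0.01 m and angle between hook_rod's own z axis and vertical below 0.17 rad and horizontal distance between hook_rod and transformer_carrier above 0.03 m and linear speed of hook_rod below 0.02 m/s and linear speed of transformer_carrier below 0.01 m/s); the robot touches nothing.
It fails at once if the heat sink carrier is shifted by more than 10 mm (distance of heatsink_carrier from where it was at the start of the episode above 0.01 m).
It fails at once if the gripper or arm pushes or pulls a carrier itself (contact force between any of the fingers, the arm and transformer_carrier above 1.5 N or contact force between any of the fingers, the arm and heatsink_carrier above 1.5 N).
It also fails if it takes over 51 s, if anything falls off the work surface, if the arm or the gripper's body presses on something with over 40 N, if the wrist force passes 120 N, or if a joint passes its speed limit or range.

## Working session

There is one attempt and no reset: what is moved stays moved. The work goes in short steps, Python scripts to look and compute and a tool call to move; the robot and the scene stay as the last step left them, time stands still between calls to the robot, and variables do not carry over. Pictures are saved under pics/ and viewed, and the job is handed in when it is done.

Besides the shell and the picture viewer there is one more tool, called after ">>>" as name(argument=value, ...) on one line, values as JSON. send_rows: Moves the arm, as the interface text tells. Its arguments: {"type":"object","properties":{"rows":{"type":"array","items":{"type":"number"}},"squeeze":{"type":"number"}},"required":["rows"]}

```bash
ls; mkdir -p pics
python3 - <<'E'
from rig import *
import cv2, numpy as np
s=sense(); print(s)
for n in ["scene","side","wrist"]:
    i=camera_info(n); p,d=camera(n)
    cv2.imwrite(f"pics/{n}0.png",p); np.save(f"pics/{n}0_d.npy",d)
    np.savez(f"pics/{n}0_i.npz",K=i["camera_matrix"],T=i["pose"])
    print(n,{k:v for k,v in i.items()})
E
```

```text
pics
{'clock': 0.0, 'q': array([-1.10801163e+00,  1.26366549e-01, -4.05860393e-02,  1.40539219e+00,
       -7.51567563e-06,  1.57083242e+00]), 'joint_velocities': array([-0.00132148,  0.00164359,  0.00107496,  0.00068172, -0.00038118,
        0.00177974]), 'tau': array([ 3.88149592e-04, -4.35913861e+01,  3.52925134e+01,  1.71840243e-02,
        1.18280004e-04,  8.61862304e-06]), 'tcp_pos': array([ 0.23420298, -0.46942316,  0.23054558]), 'tool_rot': array([ 0.8627824 ,  1.39462091, -0.861458  ]), 'ft_force': array([-0.2621467 ,  0.27917351, -0.13048   ]), 'ft_torque': array([ 0.01577508, -0.00260681, -0.04039873]), 'grip_width': 0.08546152729454265}
scene {'camera_matrix': array([[547.25013845,   0.        , 321.96502729],
       [  0.        , 547.25013845, 242.10632209],
       [  0.        ,   0.        ,   1.        ]]), 'pose': array([[-0.33554419, -0.6166616 ,  0.71213663,  1.06687506],
       [ 0.94202103, -0.2216926 ,  0.25189039,  0.22167997],
       [ 0.00254429,  0.75536804,  0.65529586,  0.58373714],
       [ 0.        ,  0.        ,  0.        ,  1.        ]])}
side {'cam
[... 154 characters left out ...]
.        ]]), 'pose': array([[-0.83443573,  0.34023242, -0.43354229,  0.13398937],
       [-0.55109395, -0.51009825,  0.66037507,  0.54344512],
       [ 0.00353184,  0.78996308,  0.61314423,  0.55829655],
       [ 0.        ,  0.        ,  0.        ,  1.        ]])}
wrist {'camera_matrix': array([[386.49608126,   0.        , 324.00624842],
       [  0.        , 386.49608126, 237.75756207],
       [  0.        ,   0.        ,   1.        ]]), 'pose': array([[ 0.44663428,  0.85929632,  0.2492542 ,  0.29680032],
       [-0.89471599,  0.42928196,  0.12328949, -0.43856183],
       [-0.00105813, -0.27807703,  0.9605582 ,  0.37310149],
       [ 0.        ,  0.        ,  0.        ,  1.        ]])}
```

View pics/scene0.png

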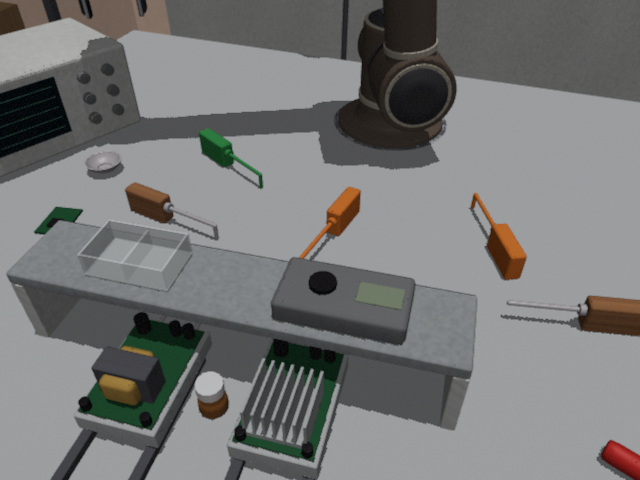

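View pics/side0.png

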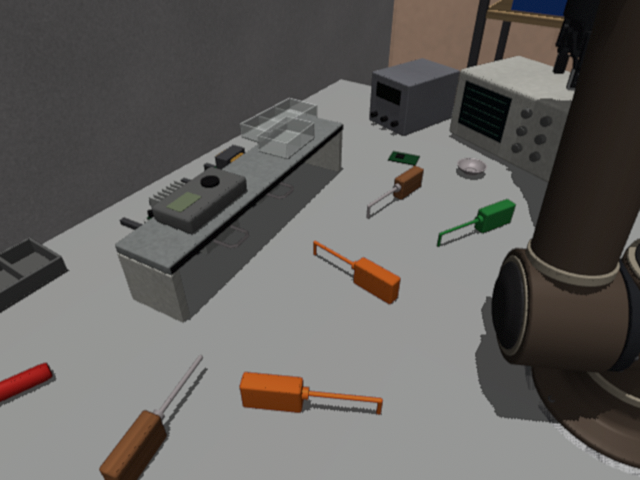

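View pics/wrist0.png

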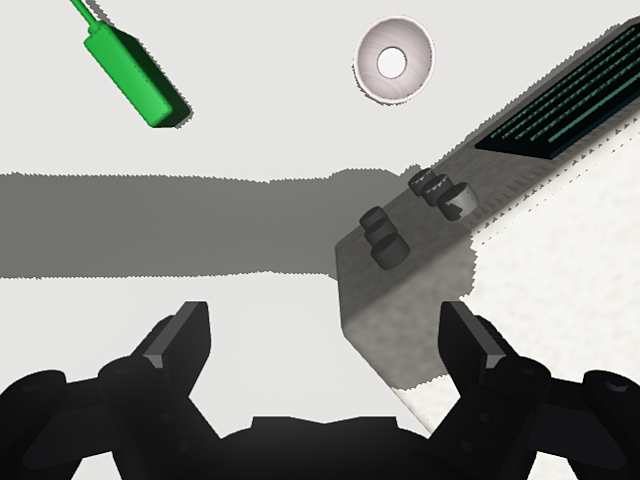

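Scene view: the brown rod with a bent end is at about (150,203), hook at (215,233). The straight decoy is at (610,315). The transformer carrier is at (130,375) and the heat sink at (285,400). The side view shows two eyes under the shelf, near (232,235) and (282,188).

```bash
cat > h.py <<'E'
import cv2, numpy as np
def load(n,k=0):
    z=np.load(f"pics/{n}{k}_i.npz"); return cv2.imread(f"pics/{n}{k}.png"),np.load(f"pics/{n}{k}_d.npy"),z["K"],z["T"]
def pts(d,K,T):
    v,u=np.mgrid[0:480,0:640]
    c=np.stack([(u-K[0,2])/K[0,0]*d,-(v-K[1,2])/K[1,1]*d,-d],-1)
    return c@T[:3,:3].T+T[:3,3]
def ray(u,v,K,T,z):
    c=np.array([(u-K[0,2])/K[0,0],-(v-K[1,2])/K[1,1],-1]); w=T[:3,:3]@c
    return T[:3,3]+w*(z-T[2,3])/w[2]
def proj(P,K,T):
    c=T[:3,:3].T@(np.array(P)-T[:3,3]); return K[0,2]+K[0,0]*c[0]/-c[2],K[1,2]-K[1,1]*c[1]/-c[2]
E
python3 - <<'E'
from h import *
for n in ["scene","side"]:
    p,d,K,T=load(n); P=pts(d,K,T)
    hsv=cv2.cvtColor(p,cv2.COLOR_BGR2HSV)
    m=(hsv[...,0]>4)&(hsv[...,0]<16)&(hsv[...,1]>110)&(hsv[...,2]<200)&(d>0)
    nl,l,st,c=cv2.connectedComponentsWithStats(m.astype(np.uint8))
    for i in range(1,nl):
        if st[i,4]>150:
            q=P[l==i]; print(n,st[i],c[i],q.min(0),q.max(0))
            t=q[q[:,2]>np.percentile(q[:,2],97)-0.004]
            print('  top', cv2.minAreaRect((t[:,:2]*1000).astype(np.float32)), np.median(t[:,2]))
    # shelf top
    m=(abs(P[...,2]-0.118)<0.003)&(d>0)&(P[...,0]>0.2)
    q=P[m]; print(n,'shelf',m.sum(), cv2.minAreaRect((q[:,:2]*1000).astype(np.float32)))
p,d,K,T=load("scene")
cv2.imwrite("pics/z1.png",cv2.resize(p[170:250,110:230],None,fx=6,fy=6,interpolation=cv2.INTER_CUBIC))
p,d,K,T=load("side")
cv2.imwrite("pics/z2.png",cv2.resize(p[140:280,200:330],None,fx=4,fy=4,interpolation=cv2.INTER_CUBIC))
cv2.imwrite("pics/z3.png",cv2.resize(p[155:225,350:440],None,fx=8,fy=8,interpolation=cv2.INTER_CUBIC))
E
```

```text
scene [  0   3  23  31 319] [ 8.9968652  17.19122257] [-0.37004329 -1.42098615 -0.08673381] [-0.26408505 -1.35167913 -0.00688764]
  top ((-344.8428955078125, -1377.8319091796875), (84.86873626708984, 42.42510223388672), 42.67723083496094) -0.009449486356236214
scene [ 126  183   47   40 1101] [147.90099909 201.70844687] [ 0.44532417 -0.34270594  0.00245071] [ 0.48236645 -0.26348645  0.04977117]
  top ((462.5324401855469, -304.0260925292969), (78.52069091796875, 26.897327423095703), 81.4087905883789) 0.04690486463780741
scene [ 300  187   60   72 1206] [339.04394693 214.7761194 ] [ 0.26797509 -0.00984483 -0.00123173] [0.51119986 0.0315382  0.05001157]
  top ((373.1790466308594, 13.417736053466797), (24.379480361938477, 81.18299102783203), 81.44549560546875) 0.04729976793599483
scene [ 471  193   55   87 1583] [503.3809223  246.54832596] [ 0.20914394  0.21209715 -0.00297155] [0.42548287 0.31090383 0.0506739 ]
  top ((384.5964660644531, 277.4412536621094), (79.02344512939453, 25.731643676757812), 27.20407485961914) 0.047657795105662815
scene [ 579  296   61   39 1927] [611.58277115 315.
[... 1037 characters left out ...]
25977, 79.4228744506836), 80.43930053710938) 0.04815842307872786
side [ 240  372  143   42 2617] [284.96599159 392.60183416] [ 0.25426243  0.21230451 -0.00110514] [0.42101922 0.30504348 0.05063044]
  top ((381.0583190917969, 277.6168518066406), (79.03521728515625, 24.858720779418945), 26.361276626586914) 0.047762226642043326
side [ 100  411   66   69 2504] [134.61821086 448.69209265] [0.44665956 0.38890933 0.00414456] [0.48460194 0.46832398 0.05070706]
  top ((465.378662109375, 428.7171325683594), (25.386188507080078, 76.96331787109375), 11.037564277648926) 0.047508187440101546
side shelf 6999 ((755.284912109375, -603.25244140625), (1711.5491943359375, 1091.0069580078125), 89.66297149658203)
```

View pics/z1.png

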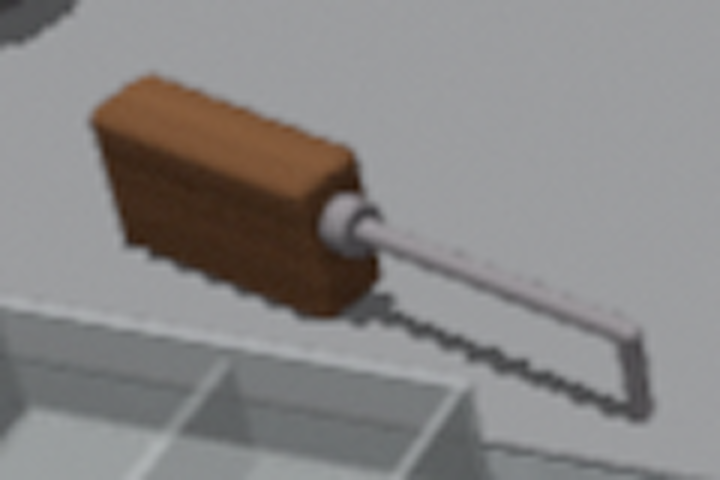

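View pics/z2.png

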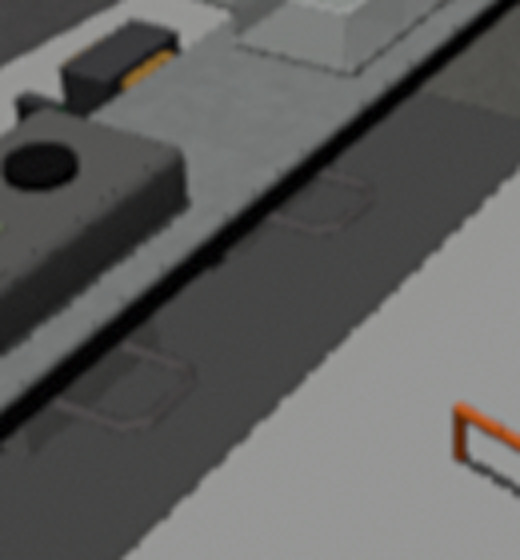

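View pics/z3.png

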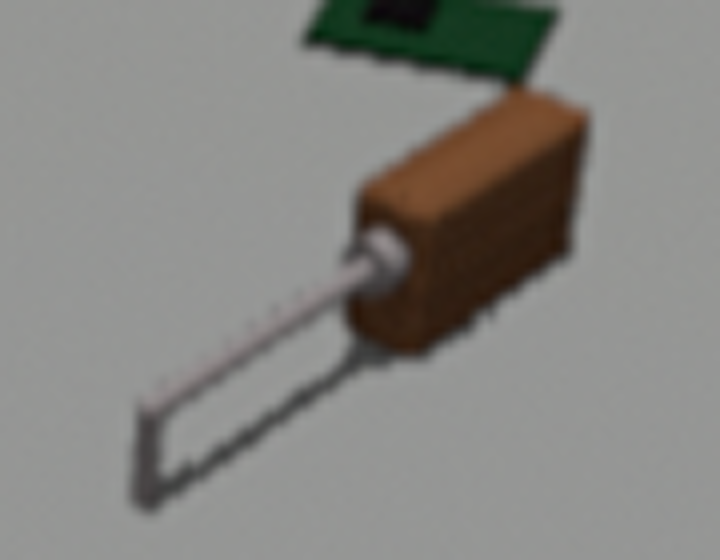

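Run:
```python
from h import *
p,d,K,T=load("scene"); P=pts(d,K,T)
print('hook tip sc',ray(216.2,238.8,K,T,0), 'bend',ray(110+632/6,170+335/6,K,T,0.03))
p2,d2,K2,T2=load("side")
print('hook tip sd',ray(350+147/8,155+503/8,K2,T2,0),'bend',ray(350+148/8,155+408/8,K2,T2,0.03))
for n in ["scene","side"]:
    p,d,K,T=load(n); P=pts(d,K,T); 
    m=(abs(P[...,2]-0.118)<0.004)&(d>0)&(P[...,0]>0.45)&(P[...,0]<.85)&(abs(P[...,1])<.5)
    nl,l,st,c=cv2.connectedComponentsWithStats(m.astype(np.uint8)); i=1+np.argmax(st[1:,4]); q=P[l==i]
    print(n,st[i],cv2.minAreaRect((q[:,:2]*1000).astype(np.float32)),q.min(0),q.max(0))
    print(cv2.boxPoints(cv2.minAreaRect((q[:,:2]*1000).astype(np.float32))))
    # front edge line: robot-side extreme per y bin
    b=[]
    for y in np.arange(-.3,.3,.02):
        s=q[abs(q[:,1]-y)<.004]
        if len(s)>3: b.append((y,s[:,0].min(),s[:,0].max()))
    b=np.array(b); print(b.round(4).tolist())
for nm,u,v in [("T far-left",372,185),("T front bar far",370,205),("T front near",335,232),("T near",300,222),("H far corner",195,372),("H far2",195,385),("H near front",150,425),("H near2",125,428)]:
    print(nm,ray(200+u/4,140+v/4,K2,T2,.03).round(4))
```

```text
hook tip sc [ 0.48332701 -0.16850132  0.        ] bend [ 0.48536687 -0.16480325  0.03      ]
hook tip sd [ 0.48172442 -0.1698064   0.        ] bend [ 0.48279965 -0.16807777  0.03      ]
scene [    6   221   471   152 19047] ((667.0758666992188, -29.163421630859375), (114.67619323730469, 560.0256958007812), 4.971104145050049) [ 0.58613834 -0.31122057  0.1140056 ] [0.74640071 0.25390678 0.1219979 ]
[[ 585.6894   244.82764]
 [ 634.21747 -313.09155]
 [ 748.46234 -303.15448]
 [ 699.93427  254.76471]]
[[-0.3, 0.6338, 0.7464], [-0.28, 0.6316, 0.7453], [-0.26, 0.6315, 0.7418], [-0.24, 0.6639, 0.742], [-0.22, 0.7045, 0.7403], [-0.2, 0.7147, 0.7381], [-0.18, 0.7135, 0.7365], [-0.16, 0.711, 0.734], [-0.14, 0.7093, 0.7329], [-0.12, 0.6176, 0.7313], [-0.1, 0.6164, 0.729], [-0.08, 0.6142, 0.728], [-0.06, 0.6132, 0.7258], [-0.04, 0.6112, 0.7245], [-0.02, 0.6091, 0.7223], [0.0, 0.6079, 0.7209], [0.02, 0.625, 0.7194], [0.04, 0.7019, 0.7174], [0.06, 0.6995, 0.7156], [0.08, 0.6976, 0.7146], [0.1, 0.6961, 0.7118], [0.12, 0.6948, 0.7105], [0.14, 0.6937, 0.7081], [0.16, 0.6915, 0.7066], [0.18, 0.592, 0.70
[... 644 characters left out ...]
, 0.725], [-0.08, 0.6133, 0.7232], [-0.06, 0.6115, 0.7206], [-0.04, 0.6087, 0.7203], [-0.02, 0.6079, 0.7196], [0.0, 0.606, 0.6546], [0.02, 0.604, 0.6353], [0.04, 0.6015, 0.6269], [0.06, 0.6014, 0.6264], [0.08, 0.5981, 0.6236], [0.1, 0.5977, 0.6237], [0.12, 0.5946, 0.6214], [0.14, 0.5947, 0.6185], [0.16, 0.5916, 0.6168], [0.18, 0.5892, 0.7027], [0.2, 0.5888, 0.7007], [0.22, 0.5864, 0.7004], [0.24, 0.5859, 0.6961]]
T far-left [ 0.6542 -0.1447  0.03  ]
T front bar far [ 0.6433 -0.1279  0.03  ]
T front near [ 0.6429 -0.0967  0.03  ]
T near [ 0.6638 -0.0942  0.03  ]
H far corner [0.6253 0.0354 0.03  ]
H far2 [0.6188 0.043  0.03  ]
H near front [0.6165 0.0769 0.03  ]
H near2 [0.6244 0.0847 0.03  ]
```

Run:
```python
from h import *
p,d,K,T=load("side")
c=p[170:265,210:310]
c=np.clip(c.astype(float)*2.5-60,0,255).astype(np.uint8)
cv2.imwrite("pics/z4.png",cv2.resize(c,None,fx=6,fy=6,interpolation=cv2.INTER_CUBIC))
```

```text
(no output)
```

View pics/z4.png

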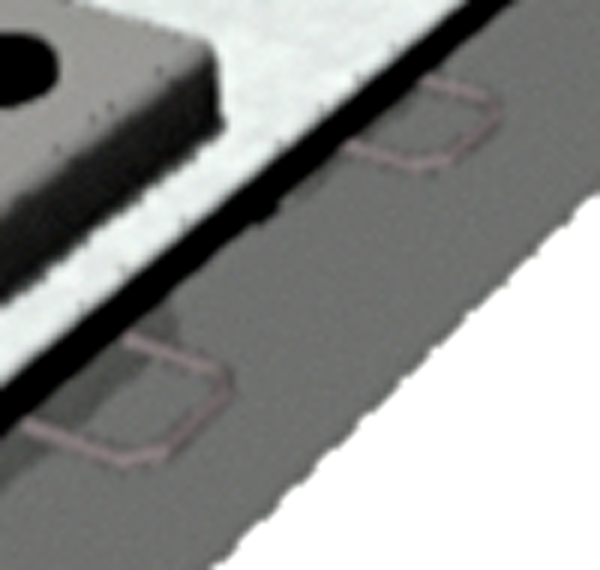

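Run:
```python
from h import *
from scipy.spatial.transform import Rotation as Ro
p2,d2,K2,T2=load("side")
a=np.arctan2(0.0482,0.556); ex=np.array([np.cos(a),np.sin(a)]); ey=np.array([-np.sin(a),np.cos(a)]); print('shelf yaw',np.degrees(a))
O=(np.array([.6335,-.3115])+np.array([.585,.2465]))/2; print(O)
O=np.array([.6090,-.030])
for nm,u,v in [("T frontbar a",497,118),("T frontbar b",450,158),("T far bar",430,82),("T far bar",470,93),("T near bar",350,146),("T near bar",400,161),("H fb",230,388),("H fb",172,450),("H far bar",130,338),("Hfar",200,365),("Hnear",30,423),("Hnear",110,458)]:
    w=ray(210+u/6,170+v/6,K2,T2,.03); r=w[:2]-O
    print(nm,w.round(4),'shelf',(r@ex).round(4),(r@ey).round(4))
# chassis width from scene: green pcb points
p,d,K,T=load("scene");P=pts(d,K,T);hsv=cv2.cvtColor(p,cv2.COLOR_BGR2HSV)
m=(hsv[...,0]>45)&(hsv[...,0]<80)&(hsv[...,1]>100)&(d>0)
nl,l,st,c=cv2.connectedComponentsWithStats(m.astype(np.uint8))
for i in range(1,nl):
    if st[i,4]>80:
        q=P[l==i]; r=q[:,:2]-O; print(st[i],q.min(0).round(3),q.max(0).round(3),'shelf x',np.percentile(r@ex,[1,99]).round(4),'y',np.percentile(r@ey,[1,99]).round(4))
for v,u in [(430,95),(450,120)]: pass
m=(abs(P[...,2]-.04)<.004)&(d>0)
r=P[...,:2]-O; sx=r@ex; sy=r@ey
for x0 in (.13,.15,.18,.2,.21):
    k=m&(abs(sx-x0)<.004); y=np.sort(sy[k]); 
    for lo,hi in((-.3,-.06),(-.06,.2)):
        z=y[(y>lo)&(y<hi)]; print(x0,len(z),z[[0,-1]] if len(z) else '')
s=Ro.from_rotvec([0.8627824 ,  1.39462091, -0.861458]).as_matrix(); print(s.round(3))
```

```text
shelf yaw 4.954621231213071
[ 0.60925 -0.0325 ]
T frontbar a [ 0.6464 -0.1334  0.03  ] shelf 0.0283 -0.1062
T frontbar b [ 0.6446 -0.1032  0.03  ] shelf 0.0291 -0.076
T far bar [ 0.6808 -0.1397  0.03  ] shelf 0.0621 -0.1155
T far bar [ 0.6643 -0.1416  0.03  ] shelf 0.0455 -0.116
T near bar [ 0.6782 -0.09    0.03  ] shelf 0.0637 -0.0658
T near bar [ 0.6578 -0.0921  0.03  ] shelf 0.0433 -0.0661
H fb [0.6226 0.0397 0.03  ] shelf 0.0196 0.0683
H fb [0.6171 0.073  0.03  ] shelf 0.017 0.1019
H far bar [0.6659 0.0373 0.03  ] shelf 0.0625 0.0621
Hfar [0.6381 0.0359 0.03  ] shelf 0.0347 0.0631
Hnear [0.6618 0.087  0.03  ] shelf 0.0627 0.112
Hnear [0.63   0.0862 0.03  ] shelf 0.031 0.1139
[199 128  64  60 945] [ 0.161 -0.366 -0.003] [ 0.333 -0.155  0.049] shelf x [-0.4364 -0.2877] y [-0.2569 -0.1025]
[ 35 207  47  27 454] [ 0.495 -0.47   0.   ] [ 0.572 -0.415  0.008] shelf x [-0.1461 -0.0748] y [-0.4282 -0.3793]
[  79  320  125  109 3850] [ 0.694 -0.156  0.041] [ 0.841 -0.057  0.067] shelf x [0.0837 0.2204] y [-0.1336 -0.0461]
[ 233  343  110  117 2546] [0.668 0.021 0.042] [0.815 0.12  0.065] shelf x [0.0723 0.2103] y [0.0454 0.1325]
0.13 45 [-0.14138172 -0.06099343]
0.13 105 [-0.05901642  0.13808937]
0.15 14 [-0.06967731 -0.06004754]
0.15 110 [-0.0581539   0.13778995]
0.18 3 [-0.14068154 -0.13623107]
0.18 125 [-0.05721729  0.13813595]
0.2 82 [-0.13997237 -0.06006687]
0.2 166 [-0.05929025  0.13770021]
0.21 96 [-0.12679085 -0.06742292]
0.21 607 [-0.05115528  0.13793061]
[[-0.001  0.895  0.446]
 [ 0.001  0.446 -0.895]
 [-1.    -0.    -0.002]]
```

>>> send_rows(rows=[20,50,-8,-0.17,85,40,100,-16,-0.34,85,60,150,-24,-0.51,85,80,200,-34,-0.68,85,80,250,-42,-0.85,85,80,276,-47,-0.955,85,80,276,-47,-0.955,85,80,276,-47,-0.955,85])

```text
clock: 1.15
tcp_pos: [0.4598, -0.3047, 0.1511]
tool_rot: [0.121, 1.568, -0.121]
ft_force: [0.2, 0.2, -0.3]
grip_width: 0.0848
```

```bash
cat > look.py <<'E'
import sys
from rig import *
from h import *
from scipy.spatial.transform import Rotation as Ro
n,k=sys.argv[1],sys.argv[2]
s=sense(); i=camera_info(n); p,d=camera(n)
cv2.imwrite(f"pics/{n}{k}.png",p); np.save(f"pics/{n}{k}_d.npy",d); np.savez(f"pics/{n}{k}_i.npz",K=i["camera_matrix"],T=i["pose"])
R=Ro.from_rotvec(s["tool_rot"]).as_matrix()
print(s["clock"],s["tcp_pos"].round(4),'yaw',np.degrees(np.arctan2(R[1,1],R[0,1])).round(2),R[2].round(3),s["ft_force"].round(2),s["grip_width"])
E
python3 look.py wrist 1
```

```text
1.15 [ 0.4598 -0.3047  0.1511] yaw 81.16 [-1.    -0.    -0.001] [ 0.16  0.18 -0.32] 0.08484492969333418
```

View pics/wrist1.png

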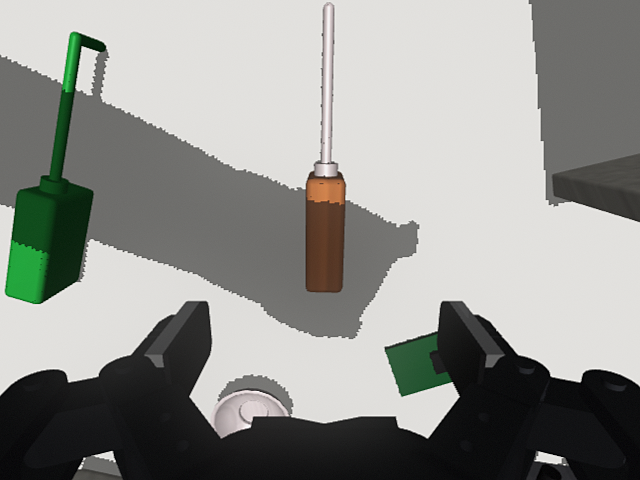

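The wrist view shows the rod centred between the fingers and vertical in the image. The block is at about (325,235) and the rod's tip end at (328,5).

Run:
```python
from h import *
p,d,K,T=load("wrist",1)
for nm,u,v,z in [("rear L",306,292,.048),("rear R",343.5,292,.048),("front L",306,176,.048),("front R",345.5,176,.048),("rod near",326,165,.0335),("rod tip",328,3,.0335)]:
    print(nm,ray(u,v,K,T,z).round(4))
```

```text
rear L [ 0.4408 -0.3422  0.048 ]
rear R [ 0.4664 -0.3462  0.048 ]
front L [ 0.454  -0.2637  0.048 ]
front R [ 0.4787 -0.2676  0.048 ]
rod near [ 0.4674 -0.2603  0.0335]
rod tip [ 0.4831 -0.1663  0.0335]
```

>>> send_rows(rows=[45,0,0,0.009,85,90,0,0,0.009,85,125,0,0,0.009,85,143,0,0,0.009,85,143,0,0,0.009,85,143,0,0,0.009,20,143,0,0,0.009,15,143,0,0,0.009,15], squeeze=70)

```text
clock: 2.2
tcp_pos: [0.4608, -0.3049, 0.0092]
tool_rot: [0.127, 1.566, -0.128]
ft_force: [0.6, -0.6, -0.6]
grip_width: 0.032
```

>>> send_rows(rows=[0,0,0,0,15,0,0,0,0,15,0,0,0,0,15])

```text
clock: 2.58
tcp_pos: [0.461, -0.3049, 0.0092]
tool_rot: [0.126, 1.566, -0.128]
ft_force: [-1.5, -0.2, 6.4]
grip_width: 0.0256
```

```bash
python3 look.py wrist 2
```

```text
2.575 [ 0.461  -0.3049  0.0092] yaw 80.72 [-1.    -0.001  0.002] [-1.51 -0.2   6.42] 0.025570139532066136
```

>>> send_rows(rows=[-25,0,0,0,15,-48,0,0,0,15,-48,25,-8,0.165,15,-48,50,-16,0.33,15,-48,75,-24,0.495,15,-48,100,-32,0.66,15,-48,125,-40,0.825,15,-48,145,-46,0.99,15])

```text
clock: 3.62
tcp_pos: [0.4376, -0.1528, 0.0558]
tool_rot: [0.899, 1.378, -0.9]
ft_force: [-0.2, 0.2, -2.7]
grip_width: 0.0252
```

>>> send_rows(rows=[0,2,-9,0.166,15,0,5,-18,0.332,15,0,5,-18,0.332,15,0,5,-18,0.332,15])

```text
clock: 4.12
tcp_pos: [0.4355, -0.1356, 0.0561]
tool_rot: [1.143, 1.251, -1.143]
ft_force: [0.5, 0.0, -0.6]
grip_width: 0.0252
```

```bash
python3 look.py wrist 3; python3 look.py scene 3;python3 look.py side 3
```

```text
4.125 [ 0.4355 -0.1356  0.0561] yaw 5.13 [-1. -0.  0.] [ 0.5   0.03 -0.58] 0.02515579398704029
4.175 [ 0.4355 -0.1357  0.0561] yaw 5.09 [-1. -0. -0.] [-0.24  0.29 -2.56] 0.025365743782576167
4.225 [ 0.4356 -0.1358  0.0562] yaw 5.05 [-1. -0.  0.] [-0.12  0.3  -1.42] 0.0254932294605227
```

View pics/wrist3.png

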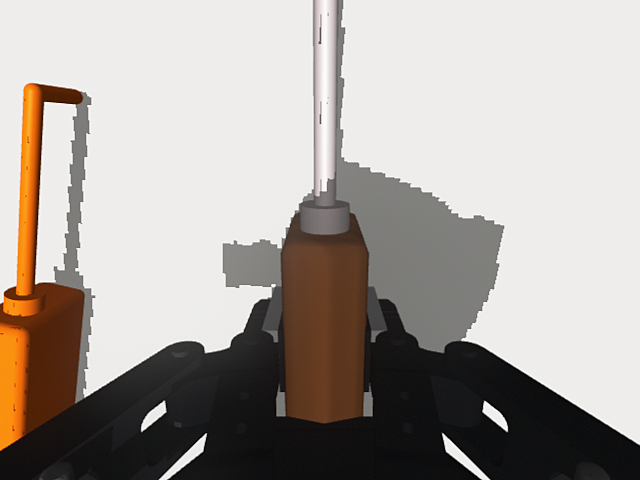

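View pics/side3.png

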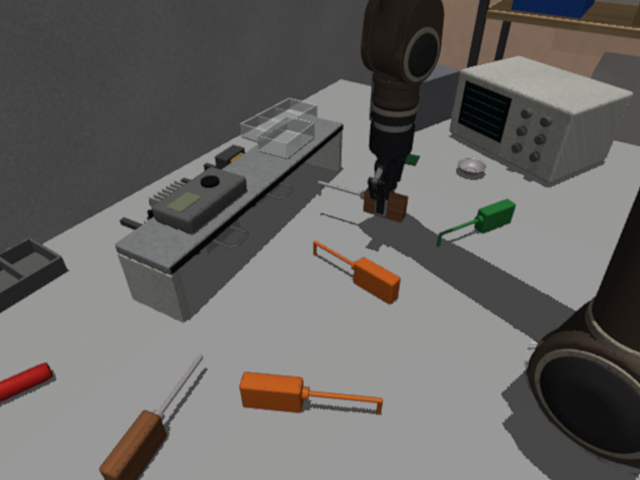

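View pics/scene3.png

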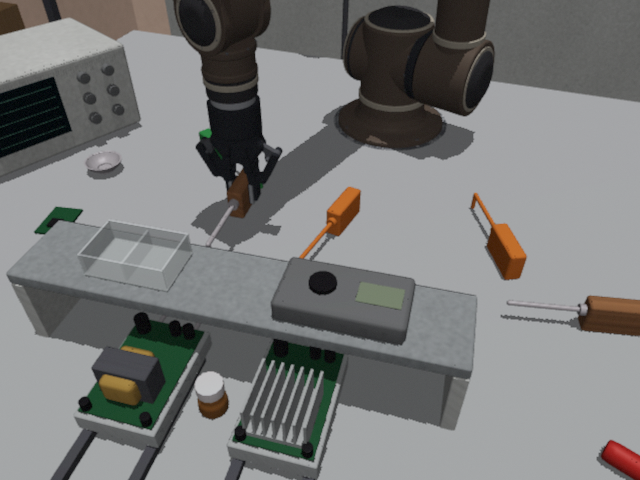

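Run:
```python
from h import *
p,d,K,T=load("side",3)
cv2.imwrite("pics/z5.png",cv2.resize(p[160:260,250:420],None,fx=4.5,fy=4.5,interpolation=cv2.INTER_CUBIC))
```

```text
(no output)
```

View pics/z5.png

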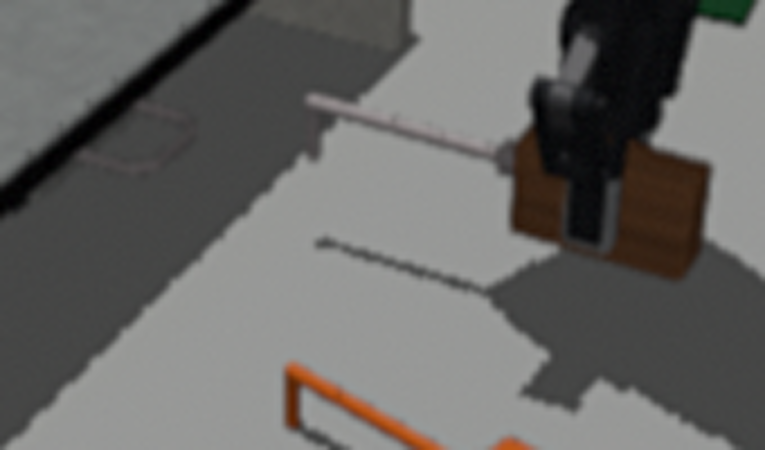

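Run:
```python
from h import *
p,d,K,T=load("side",3)
c=p[175:205,305:345]; cv2.imwrite("pics/z6.png",cv2.resize(np.clip(c.astype(float)*2.2-60,0,255).astype(np.uint8),None,fx=16,fy=16,interpolation=cv2.INTER_CUBIC))
for z in (.074,.077,.080): print(ray(250+312/4.5,160+98/4.5,K,T,z))
print('tip',ray(250+316/4.5,160+156/4.5,K,T,.047))
print('rod nr',ray(250+490/4.5,160+153/4.5,K,T,.077))
print(proj([.575,-.1236,.077],K,T),proj([.575,-.1236,.047],K,T))
p,d,K,T=load("scene",3)
print('scene',ray(209,246,K,T,.077),ray(235,205,K,T,.077))
```

```text
[ 0.57715326 -0.13038286  0.074     ]
[ 0.57440806 -0.1262088   0.077     ]
[ 0.57166286 -0.12203474  0.08      ]
tip [ 0.57263612 -0.12697655  0.047     ]
rod nr [ 0.48679452 -0.13064944  0.077     ]
(np.float64(318.35850412467033), np.float64(182.25900021684993)) (np.float64(318.326606717983), np.float64(195.06592198225337))
scene [ 0.5775431  -0.11918806  0.077     ] [ 0.47953986 -0.12757345  0.077     ]
```

View pics/z6.png

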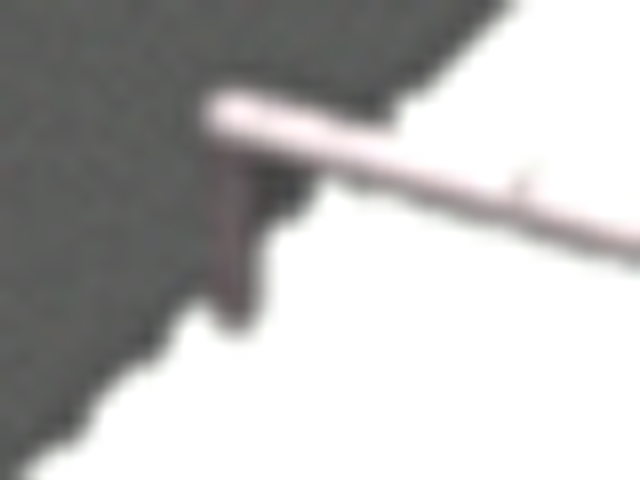

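The enhanced crop shows the hook leg hanging down from (225,110) to (235,320), so the rod isn't rolled. Next I move it in under the shelf.

>>> send_rows(rows=[0,20,0,0,15,0,45,0,0,15,0,70,0,0,15,0,93,0,0,15,0,93,0,0,15,0,93,0,0,15])

```text
clock: 5.03
tcp_pos: [0.528, -0.1274, 0.0559]
tool_rot: [1.144, 1.25, -1.145]
ft_force: [-0.2, -0.1, -2.7]
grip_width: 0.0254
```

```bash
python3 look.py side 4
python3 - <<'E'
from h import *
p,d,K,T=load("side",4)
c=p[165:225,250:350]; cv2.imwrite("pics/z7.png",cv2.resize(np.clip(c.astype(float)*2.2-50,0,255).astype(np.uint8),None,fx=7.5,fy=7.5,interpolation=cv2.INTER_CUBIC))
E
```

```text
5.025 [ 0.528  -0.1274  0.0559] yaw 4.99 [-1.    -0.001 -0.   ] [-0.15 -0.11 -2.67] 0.02538255614933441
```

View pics/z7.png

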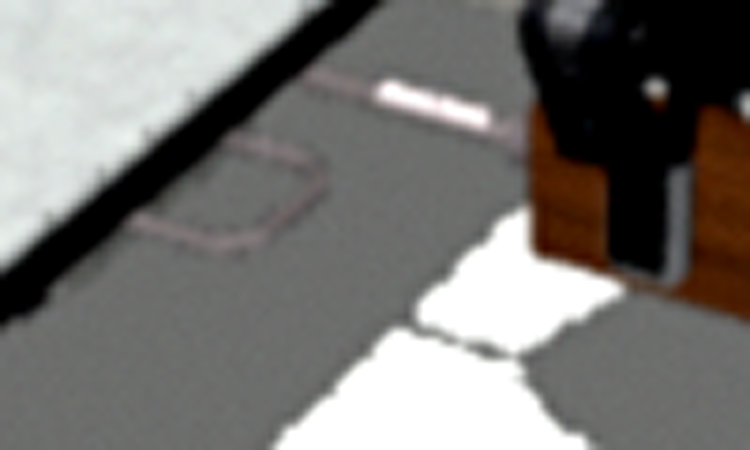

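>>> send_rows(rows=[8,0,0,0,15,16,0,0,0,15,25,0,0,0,15,34,0,0,0,15,34,0,0,0,15,34,0,0,0,15])

```text
clock: 5.82
tcp_pos: [0.5283, -0.1274, 0.0224]
tool_rot: [1.145, 1.249, -1.145]
ft_force: [-0.7, -0.2, -2.2]
grip_width: 0.0252
```

```bash
python3 look.py side 5
python3 - <<'E'
from h import *
p,d,K,T=load("side",5)
c=p[165:225,250:350]; cv2.imwrite("pics/z8.png",cv2.resize(np.clip(c.astype(float)*2.2-50,0,255).astype(np.uint8),None,fx=7.5,fy=7.5,interpolation=cv2.INTER_CUBIC))
E
```

```text
5.825 [ 0.5283 -0.1274  0.0224] yaw 4.97 [-1.  0.  0.] [-0.73 -0.21 -2.21] 0.025175463710639445
```

View pics/z8.png

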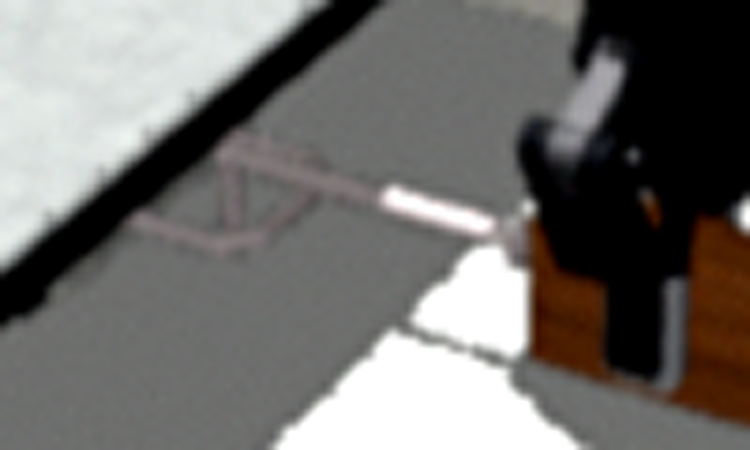

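The crop shows the hook leg from (235,160) to (235,230), inside the eye outline, so the hook has dropped in. Now I pull.

>>> send_rows(rows=[0,-8,0,0,15,0,-16,0,0,15,0,-24,0,0,15,0,-32,0,0,15,0,-40,0,0,15,0,-48,0,0,15,0,-56,0,0,15,0,-56,0,0,15])

```text
clock: 6.88
tcp_pos: [0.4711, -0.1323, 0.0221]
tool_rot: [1.145, 1.25, -1.147]
ft_force: [0.4, -0.1, -1.5]
grip_width: 0.025
```

>>> send_rows(rows=[0,-8,0,0,15,0,-16,0,0,15,0,-24,0,0,15,0,-30,0,0,15,0,-34,0,0,15,0,-34,0,0,15])

```text
clock: 7.62
tcp_pos: [0.4379, -0.1352, 0.0223]
tool_rot: [1.145, 1.249, -1.146]
ft_force: [0.0, -0.6, -2.3]
grip_width: 0.0252
```

```bash
python3 look.py side 6
python3 - <<'E'
from h import *
p,d,K,T=load("side",6)
c=p[165:225,250:350]; cv2.imwrite("pics/z9.png",cv2.resize(np.clip(c.astype(float)*2.2-50,0,255).astype(np.uint8),None,fx=7.5,fy=7.5,interpolation=cv2.INTER_CUBIC))
E
```

```text
7.625 [ 0.4379 -0.1352  0.0223] yaw 4.96 [-1.    -0.001  0.   ] [ 0.01 -0.6  -2.33] 0.025176185542096715
```

View pics/z9.png

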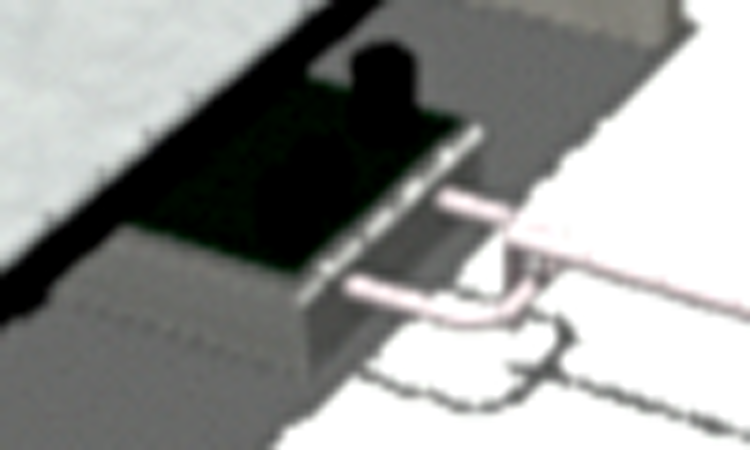

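Run:
```python
from h import *
p,d,K,T=load("side",6)
a=np.radians(4.95);O=np.array([.609,-.03]);ex=np.array([np.cos(a),np.sin(a)]); ey=np.array([-np.sin(a),np.cos(a)])
for u,v in [(480,130),(300,302),(390,217)]:
    r=ray(250+u/7.5,165+v/7.5,K,T,.04)[:2]-O; print('chassis front',r@ex,r@ey)
```

```text
chassis front -0.004597580990589821 -0.13957891849024126
chassis front -0.005373647935903125 -0.039982362959358905
chassis front -0.0052553935316971365 -0.08754265421774697
```

>>> send_rows(rows=[0,6,0,0,15,0,8,0,0,15,-15,8,0,0,15,-35,8,0,0,15,-50,8,0,0,15,-50,8,0,0,15])

```text
clock: 8.43
tcp_pos: [0.4477, -0.1348, 0.0739]
tool_rot: [1.146, 1.246, -1.143]
ft_force: [0.2, 0.3, -2.1]
grip_width: 0.0254
```

```bash
python3 look.py side 7
python3 - <<'E'
from h import *
p,d,K,T=load("side",7)
c=p[150:250,250:420]; cv2.imwrite("pics/z10.png",cv2.resize(c,None,fx=4.5,fy=4.5,interpolation=cv2.INTER_CUBIC))
E
```

```text
8.425 [ 0.4477 -0.1348  0.0739] yaw 4.97 [-1.     0.003  0.001] [ 0.25  0.32 -2.08] 0.0254359733686584
```

View pics/z10.png

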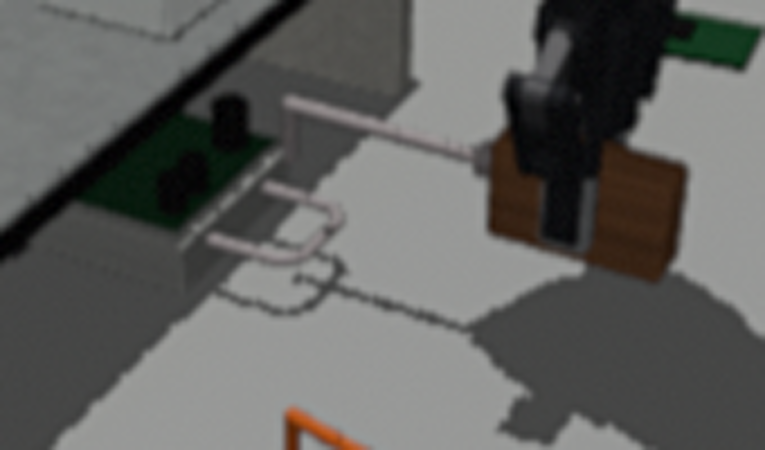

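Unhooked: the hook tip at z10 (290,150) is well above the eye. The chassis front is at −5 mm in the shelf frame, which puts the eye centre at about −29 mm. The green rod is behind the gripper, so I'll put the rod back where it lay.

>>> send_rows(rows=[0,-25,0,0,15,0,-40,0,0,15,0,-40,25,-0.165,15,0,-38,50,-0.33,15,0,-32,75,-0.495,15,0,-26,100,-0.66,15,0,-20,125,-0.825,15,0,-14,145,-0.99,15])

```text
clock: 9.48
tcp_pos: [0.445, -0.2811, 0.0718]
tool_rot: [0.384, 1.537, -0.383]
ft_force: [-0.0, 0.5, -2.1]
grip_width: 0.0252
```

>>> send_rows(rows=[0,-7,12,-0.166,15,0,-14,25,-0.332,15,0,-14,25,-0.332,15,25,-14,25,-0.332,15,45,-14,25,-0.332,15,55,-14,25,-0.332,15,60,-14,25,-0.332,15,60,-14,25,-0.332,15])

```text
clock: 10.48
tcp_pos: [0.4606, -0.3043, 0.0125]
tool_rot: [0.128, 1.567, -0.128]
ft_force: [0.4, -0.1, -0.9]
grip_width: 0.0251
```

>>> send_rows(rows=[1.5,0,0,0,15,3,0,0,0,15,3,0,0,0,15,3,0,0,0,15])

```text
clock: 10.98
tcp_pos: [0.4606, -0.3044, 0.0094]
tool_rot: [0.127, 1.567, -0.127]
ft_force: [-0.1, -0.3, -1.9]
grip_width: 0.0253
```

```bash
python3 look.py side 8
python3 - <<'E'
from h import *
p,d,K,T=load("side",8)
c=p[130:240,270:450]; cv2.imwrite("pics/z11.png",cv2.resize(c,None,fx=4.3,fy=4.3,interpolation=cv2.INTER_CUBIC))
E
```

```text
10.975 [ 0.4606 -0.3044  0.0094] yaw 80.71 [-1. -0.  0.] [-0.13 -0.29 -1.86] 0.025312969543649283
```

View pics/z11.png

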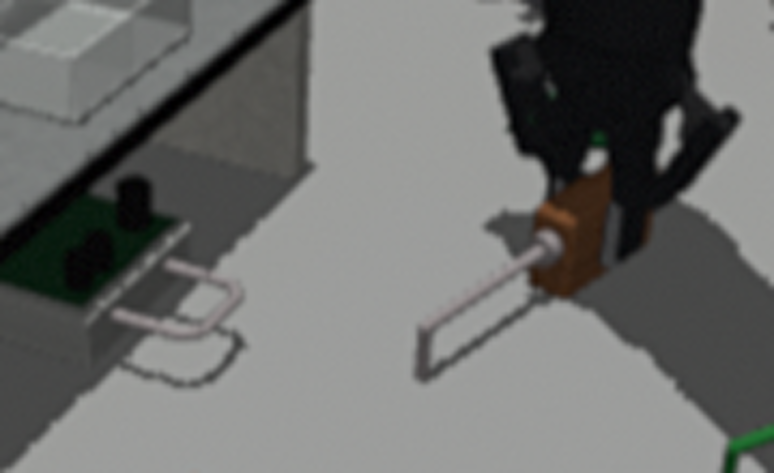

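The view shows the rod just at the bench, its hook tip meeting its shadow at (425,378), with the eye standing clear at (200,295). I'll lower a little more and release.

>>> send_rows(rows=[1,0,0,0,15,1,0,0,0,15])

```text
clock: 11.28
tcp_pos: [0.4607, -0.3044, 0.0092]
tool_rot: [0.127, 1.566, -0.127]
ft_force: [-2.1, 1.5, 5.4]
grip_width: 0.0252
```

Contact with the bench: the force is now +5 N. Opening.

>>> send_rows(rows=[0,0,0,0,30,0,0,0,0,60,0,0,0,0,85,0,0,0,0,85,0,0,0,0,85])

```text
clock: 11.9
tcp_pos: [0.4605, -0.3044, 0.0082]
tool_rot: [0.127, 1.567, -0.127]
ft_force: [-0.2, 0.3, 0.4]
grip_width: 0.0851
```

>>> send_rows(rows=[-20,0,0,0,85,-60,0,0,0,85,-110,0,0,0,85,-150,0,0,0,85,-150,0,0,0,85,-150,0,0,0,85])

```text
clock: 12.65
tcp_pos: [0.4604, -0.3043, 0.1577]
tool_rot: [0.127, 1.567, -0.127]
ft_force: [0.2, -0.3, -1.1]
grip_width: 0.0852
```

```bash
python3 look.py wrist 9; python3 look.py scene 9;python3 look.py side 9
python3 - <<'E'
from h import *
p,d,K,T=load("scene",9)
cv2.imwrite("pics/z12.png",cv2.resize(p[130:480,0:480],None,fx=1.6,fy=1.6))
a=np.radians(4.95);O=np.array([.609,-.03]);ex=np.array([np.cos(a),np.sin(a)]); ey=np.array([-np.sin(a),np.cos(a)])
for k in (0,9):
    p,d,K,T=load("scene",k);P=pts(d,K,T);hsv=cv2.cvtColor(p,cv2.COLOR_BGR2HSV)
    m=(hsv[...,0]>45)&(hsv[...,0]<80)&(hsv[...,1]>100)&(d>0)&(P[...,0]>.6)
    r=P[...,:2]-O
    for lo,hi in((-.16,-.03),(.03,.16)):
        q=r[m&((r@ey)>lo)&((r@ey)<hi)]; print(k,len(q),np.percentile(q@ex,[1,99]).round(4),np.percentile(q@ey,[1,99]).round(4))
p,d,K,T=load("side",9); c=p[120:245,200:450]; cv2.imwrite("pics/z13.png",cv2.resize(c,None,fx=3.2,fy=3.2,interpolation=cv2.INTER_CUBIC))
E
```

```text
12.65 [ 0.4604 -0.3043  0.1577] yaw 80.72 [-1.  0. -0.] [ 0.2  -0.35 -1.11] 0.08515049217584326
12.7 [ 0.46   -0.304   0.1571] yaw 80.72 [-1.     0.001 -0.002] [ 0.    0.09 -0.27] 0.0849725654896141
12.75 [ 0.4599 -0.3039  0.1568] yaw 80.72 [-1.     0.001 -0.002] [ 0.73 -0.38  0.49] 0.08533648446194379
0 3859 [0.0837 0.2204] [-0.1335 -0.0461]
0 2561 [0.0723 0.2103] [0.0452 0.1325]
9 1400 [0.071  0.1425] [-0.1333 -0.046 ]
9 2565 [0.0721 0.2103] [0.045  0.1325]
```

View pics/z13.png

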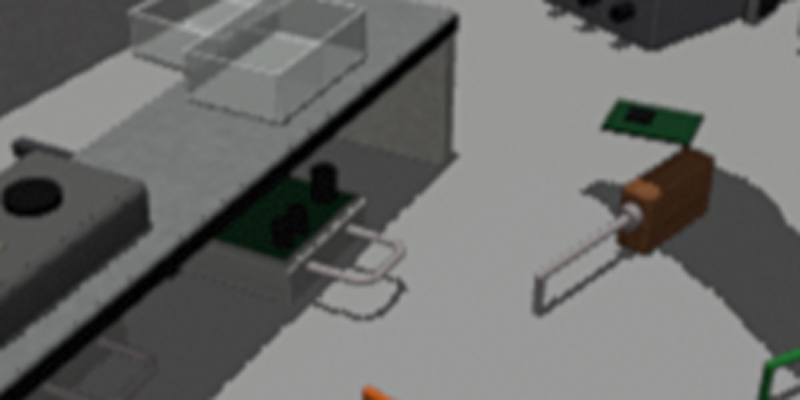

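View pics/wrist9.png

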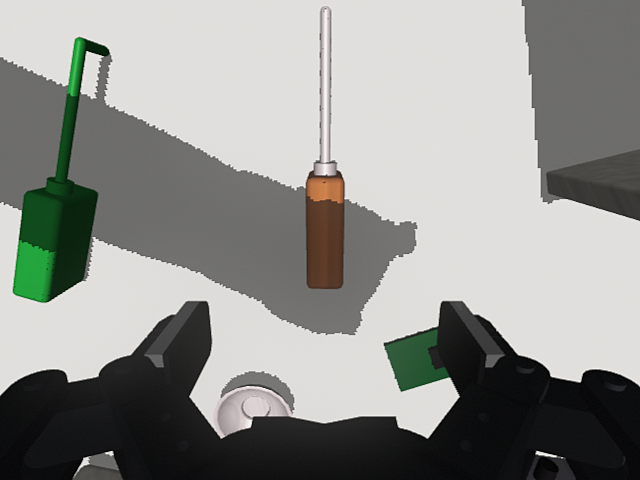

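The rod is upright at its old place, with the block at (325,230) in the wrist view. The carrier moved by 0.2204 − 0.1425 = 78 mm, so its eye is at about −29 mm. The heat sink carrier hasn't moved. Handing in.

```bash
python3 -c "
from rig import *
print(job_done())"
```

```text
the job is handed in; nothing more can be done
None
```

I hooked the transformer carrier's eye and drew the carrier out. Then I unhooked the rod and laid it back upright where it had been, and handed the job in at about 12.8 s. The hand-in gave no verdict, so these are my own last camera checks:

- **Transformer carrier:** it moved about 78 mm. Its eye centre is about 29 mm in front of the shelf edge, and the side view shows the whole eye out.
- **Heat sink carrier:** it is unchanged to within about 0.2 mm.
- **Rod:** it lies flat on the bench, with its hook roughly 110 mm from the eye.
- **Gripper:** it is open and raised about 150 mm clear of everything.

None of the checks failed. The scene and side cameras disagreed by 3–4 mm on the rod's starting position. When the hook was first pushed in under the shelf, the shelf edge hid its tip, so I worked out its position from the arm pose. After lowering, the side view showed the hook inside the eye.

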